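Scan the stock card in the parts drawer

ROBOT

A 6-joint arm with a two-finger parallel gripper is mounted at the origin on a cart in front of the work surface, level with it; the furniture and walls round the work are solid. World frame = base frame: x ahead of the robot, y to its left, z up, the work surface at z = 0. Lengths are in m, angles in rad, forces in N, time in s.
With the tool pointing down it reaches from about 0.425 to 0.925 m from the base axis. Payload 12.5 kg.
Tool frame: the origin (TCP) lies on the centre line of the jaws, within the pads' length; the fingertips stand bot.tips_ahead ahead of it and the grasp point (between the pads) lies 5 mm behind it (bot.tips_ahead is the distance from the TCP to the fingertips, in m); z points along the fingers, y is the line along which they close (so a half turn about z gives the same grasp; the last joint's range is limited). The gripper opens to 85 mm and grips with 20 to 120 N. Pads are 22 mm wide; open, the fingers measure 114 mm over their backs; the gripper's body (76 mm by 85 mm) begins 54 mm behind the grasp point. The pads swing forward as they close: fully open they stand 13 mm farther back than shut.
Start: joints at [1.113, 0.491, 1.559, -0, 1.092, -0.106], TCP at [0.215, 0.587, 0.245] pointing down, gripper open.
Joint ranges: [-3.1, 3.1], [-0.84, 2.19], [0.05, 2.79], [-1.13, 4.28], [0.06, 2.93], [-2.69, 2.69]. Speed limits (rad/s): [2.22, 2.22, 2.79, 3.14, 3.14, 3.14].

INTERFACE

Orientations are given as a 3x3 rotation matrix whose columns are the frame's x, y, z axes.
In Python, from rig import bot, vision gives the robot as it stands.
- The arm moves only by the tool drive_tool, never from a script. Its argument "rows" is a list of rows, each a list of 7 numbers: the turn, a rotation vector about the world's x, y, z in units of 6 degrees (1.0 is 6 degrees), then the shift along the world's x, y, z in cm, then the finger opening in cm, from 0 to 8.54. In form: [[wx, wy, wz, dx, dy, dz, claw], ...]. A call has 1 to 8 rows; each row is the pose to reach, as a shift and turn from the pose commanded when the call began; what a row does not reach only later rows make up. A row lasts 1/8 s, in which the tool goes at most 62.5 mm and 10.7 degrees, less where a joint would pass 70% of its speed; a pose out of reach is approached as far as the arm can. A call with a gripper value outside its range is refused whole. The fingers move at their own pace and stop on an object; "newtons" is the grip in N (left out, the last holds). Time passes only in rows, so rows that repeat a pose let the fingers close. It gives the time, the measured TCP pose, the force, the opening and the grip force at its end, in the units of the state.
- bot.read_state(): the state, without advancing time (a new reading comes with each control period).
- vision.get_image(name): name is "scene" or "top"; returns a dict with "img" (384x512x3 uint8, red, green, blue), "intrinsics" (3x3 intrinsics, pixels), "world_to_cam" (4x4, takes a point from world to camera coordinates). Camera axes: x right, y down, z forward; pixel columns grow to the right and rows downward; lengths in m; the calibration is good to about 2 mm. A picture is of the moment at which its call begins. There is no depth.
- bot.hand_in(): hands the job in; it is judged then, once.
The state is a dict: "time_s": time; "joint_pos": joint angles; "qd": joint speeds; "tau": joint torques, N m; "position": TCP position; "eef_rot": TCP orientation; "contact_force": force on the tool from outside, world axes, zero at the start; "torque": the same for the moment, N m; "width": opening from 0.0 (shut) to 1.0 (fully open); "grasp_force": force on a finger pad.
Only numpy, scipy, OpenCV 4.12 (cv2) and the standard library are available. Lean on these libraries where they do the work, as an engineer would, in place of code of your own. Each camera call takes 0.05 s, during which the arm holds its last target. There are 200 camera calls.

TASK

Pull the parts drawer all the way out to its stop, first moving by hand whatever stands in its path clear of it (keep it upright; the drawer must not push it). Then take the stick scanner from its dock, hold it steady for two seconds with its window facing the bar-striped stock card in the drawer squarely from about 8 cm, without bumping the scanner on the cabinet or drawer. Put the scanner back in its dock as it was, leave the drawer fully out and leave the other things on the bench where they are.

Things in the scene. Friction and masses are not known exactly. Their poses are not given: they have to be found in the camera images.
- cabinet: low plywood cabinet with one drawer, fixed to the bench, 200 deep (x) x 180 wide (y) x 90 mm high. Origin: centre of its underside; its -x side is the open front, so the drawer comes out along -x of this frame. The front of the closed drawer stands at x = -111 mm, is 156 mm wide and spans z = 10 to 80 mm
- drawer (a joint): how far the drawer is out, m: 0 shut, 0.14 at its stop. It slides freely (about 2 N) and stays where it is left. Open at the top, side walls 60 mm high; a row of dowels lies fixed on its floor behind the front
- drawer_pull (a point): middle of the steel pull on the drawer front, at the middle of its width, 58 mm above the bench: a level round stem 18 mm across with a 26 mm head; the head's outer end is 37 mm proud of the front, the stem is bare for 23 mm between head and rose. Axes as the cabinet's
- card_center (a point): centre of the white stock card with black bars, 40 x 52 mm, on a stiff hinged holder across the drawer, about 115 mm behind the outer face of the drawer front and 45 mm above the bench. Leave the holder as it is. z points out of its printed face (forwards out of the cabinet and 40 to 65 degrees up, different each time), x up the card, y across
- dock: grey leaning scanner dock, fixed, base 120 x 70 x 10 mm; origin: centre of its underside. The scanner leans in it at 45 degrees: its lower (window) end rests on a ledge on the +x side between two 5 mm thick cheeks 40 mm apart, which reach 24 mm up its sides; above them it lies on a bed 26 mm wide, so its flanks stand free
- scanner: black stick scanner, a bar 120 x 34 (across, y) x 30 mm, 160 g, with a grey head and a glass window in the end face. Its frame equals the dock's frame while it stands in the dock (origin on the bench under the scanner's middle, which is at z = 78 mm)
- scanner_grip (a point): point on the scanner's centre line, 8 mm above its middle, good to grip across the 34 mm width; x points along the beam, out of the window (in the dock: 45 degrees down towards +x), y across the width, z out of the trigger side
- scanner_nose (a point): centre of the window, the lower end face, 68 mm further along the beam than scanner_grip; same axes
- scanner_focus (a point): the scanner's aiming point in the air, on the beam 80 mm beyond the window (148 mm from scanner_grip); same axes
- filler_tin: round white tin with grey lid, 66 mm across, 54 mm high, 190 g; origin: centre of its underside. Either it or the cork block stands in the drawer's path
- cork_block: plain brown wooden sanding block, 58 (x) x 100 (y) x 34 mm, 90 g; origin: centre of its underside. Either it or the tin stands in the drawer's path
- offcut: bystander: hardwood offcut lying flat, 39 x 110 (y) x 19 mm; origin: centre of its underside. The bench top is at z = 0, from x = 0.39 and between y = -0.52 and 0.36 m; other boards up to 0.1 m high lie on it beyond x = 0.47 where y > 0.11 m
- glue_bottle: bystander: standing glue bottle, 64 mm across, 172 mm high; origin: centre of its underside
- awl: bystander: marking awl with a wooden handle lying flat, 26 x 135 (y) x 26 mm; origin: under its middle
- wax_tin: bystander: low round cream tin with a yellow lid, 70 mm across, 38 mm high; origin: centre of its underside
- pendant_outlet: yellow power outlet box hanging from the ceiling, fixed, 100 x 120 x 190 mm, straight above this point (the lowest end of its cable loop): the box spans 0.24 to 0.45 m above it. Keep the arm clear of it: pass on its near side
- blue_tape: bystander: roll of tape lying on the cabinet's top, 100 mm across, 24 mm high; origin: centre of its underside

How it is judged:
By the outcome, as a careful person would: the job done as asked, in the order asked, and still so for the second after the job is handed in, with the robot touching nothing.
It also fails if it takes over 69 s, if anything falls off the work surface, if the arm or the gripper's body presses on something with over 40 N, if the wrist force passes 120 N, or if a joint passes its speed limit or range.

## Working session

There is one attempt and no reset: what is moved stays moved. The work goes in short steps, Python scripts to look and compute and a tool call to move; the robot and the scene stay as the last step left them, time stands still between calls to the robot, and variables do not carry over. Pictures are saved under pics/ and viewed, at most 10 in all, crops included, and the job is handed in when it is done.

Besides the shell and the picture viewer there is one more tool, called after "Request:" as name(argument=value, ...) on one line, values as JSON. drive_tool: Moves the arm, as the interface text tells. Its arguments: {"type":"object","properties":{"rows":{"type":"array"},"newtons":{"type":"number"}},"required":["rows"]}

```bash
ls; mkdir -p pics; python3 - <<'E'
from rig import bot, vision
import cv2,numpy as np
print(bot.tips_ahead)
for n in("scene","top"):
    d=vision.get_image(n)
    np.savez(f"pics/{n}0.npz",**d)
    cv2.imwrite(f"pics/{n}0.png",cv2.resize(d["img"][:,:,::-1],(800,600),interpolation=cv2.INTER_CUBIC))
    print(n,d["intrinsics"].round(1).tolist(),d["world_to_cam"].round(3).tolist())
s=bot.read_state();print(s)
E
```

```text
pics
0.014
scene [[352.8, 0.0, 257.6], [0.0, 352.8, 195.1], [0.0, 0.0, 1.0]] [[-0.302, -0.953, -0.017, 0.085], [-0.65, 0.219, -0.728, 0.494], [0.697, -0.209, -0.686, 0.7], [0.0, 0.0, 0.0, 1.0]]
top [[452.7, 0.0, 252.9], [0.0, 452.7, 189.9], [0.0, 0.0, 1.0]] [[-0.409, -0.913, 0.006, 0.158], [-0.886, 0.396, -0.241, 0.567], [0.218, -0.104, -0.97, 1.547], [0.0, 0.0, 0.0, 1.0]]
{'time_s': 0.1, 'joint_pos': array([ 1.11339754e+00,  4.91489420e-01,  1.55940644e+00,  2.81861916e-05,
        1.09171734e+00, -1.05585978e-01]), 'qd': array([ 0.00010715, -0.00250932, -0.00157843, -0.00083904, -0.00220827,
       -0.00060622]), 'tau': array([ 1.91605483e-03, -6.19446158e+01, -2.62024069e+01, -1.76940421e-04,
        2.89893011e-03, -1.13118283e-06]), 'position': array([0.21525244, 0.58655385, 0.24478612]), 'eef_rot': array([[-9.38745049e-01,  3.44612114e-01, -4.73130004e-04],
       [ 3.44612413e-01,  9.38744623e-01, -9.04590119e-04],
       [ 1.32415533e-04, -1.01222597e-03, -9.99999479e-01]]), 'contact_force': array([ 0.1917421 , -0.03637072,  0.41519187]), 'torque': array([ 0.00278653, -0.03298142,  0.00464088]), 'grasp_force': 0.0, 'width': 1.0002945543608959}
```

View pics/scene0.png

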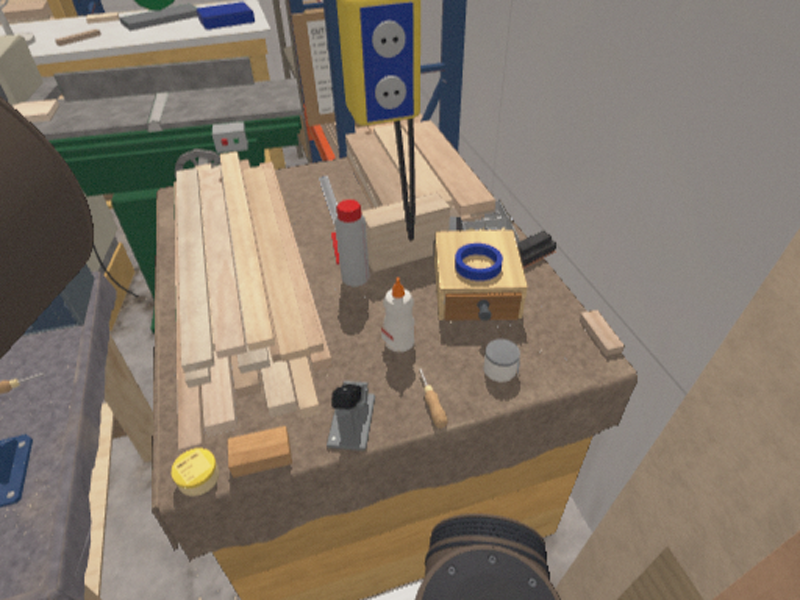

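View pics/top0.png

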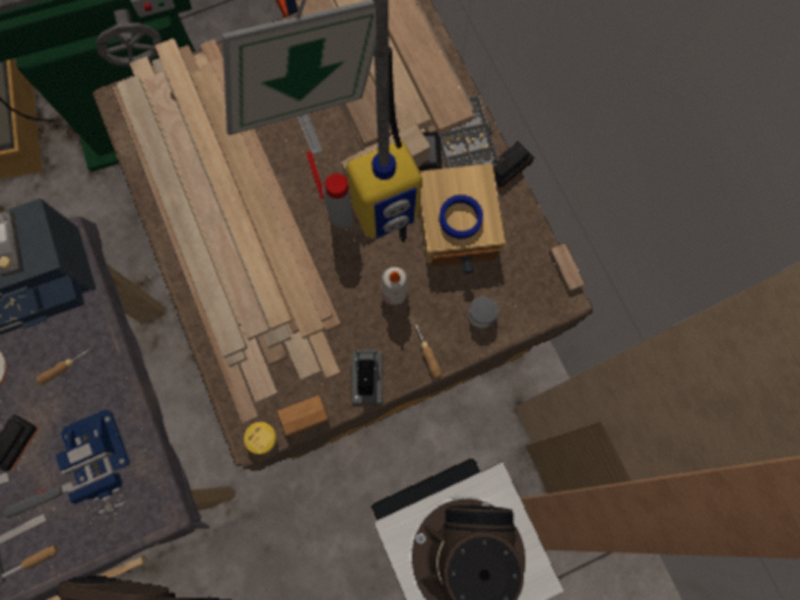

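Scene: the tin at (502,360) stands before the drawer pull (485,310), the dock with the scanner is at (350,415) and the cabinet at (480,275). In the top view the tin is at (483,313) and the dock at (367,375). Next I crop closer.

```bash
cat > h.py <<'E'
import numpy as np,cv2
from rig import bot,vision
def ray(d,uv):
    W=d["world_to_cam"];R=W[:3,:3];c=-R.T@W[:3,3]
    v=R.T@np.linalg.inv(d["intrinsics"])@np.array([*uv,1.]);return c,v
def atz(d,uv,z):
    c,v=ray(d,uv);return c+v*(z-c[2])/v[2]
def proj(d,P):
    P=np.atleast_2d(P);W=d["world_to_cam"];q=P@W[:3,:3].T+W[:3,3];q=q@d["intrinsics"].T;return q[:,:2]/q[:,2:]
def crop(im,c,r,w=80,h=60,k=5):
    return cv2.resize(im[r:r+h,c:c+w,::-1],(w*k,h*k),interpolation=cv2.INTER_CUBIC)
E
python3 - <<'E'
from h import *
s=np.load("pics/scene0.npz");t=np.load("pics/top0.npz")
m=np.vstack([np.hstack([crop(s["img"],270,145),crop(s["img"],190,235)]),np.hstack([crop(t["img"],260,105),crop(t["img"],195,210)])])
cv2.imwrite("pics/m1.png",m)
E
```

```text
(no output)
```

View pics/m1.png

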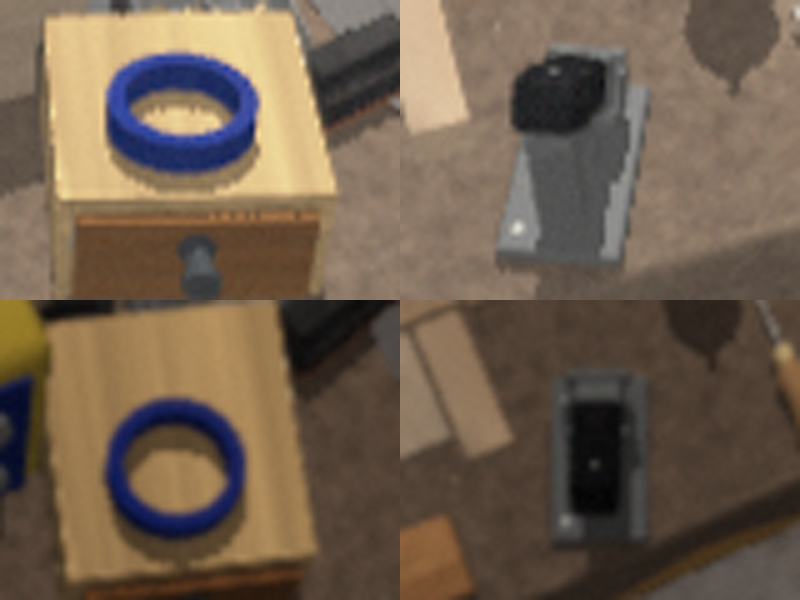

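```bash
cat > fit.py <<'E'
from h import *
from scipy.optimize import least_squares
s=np.load("pics/scene0.npz");t=np.load("pics/top0.npz")
def f(x,y,c,r): return ((x+.5)/5-.5+c,(y+.5)/5-.5+r)
def fit(L,obs,yaw0,p0):
    def P(q):
        c,n=np.cos(q[2]),np.sin(q[2]); return L@np.array([[c,n,0],[-n,c,0],[0,0,1]])+[q[0],q[1],0]
    def e(q):
        X=P(q); return np.concatenate([(proj(d,X[i])[0]-uv) for d,i,uv in obs])
    r=least_squares(e,[*p0,yaw0],loss="soft_l1");return r.x,e(r.x).reshape(-1,2).round(1)
L=np.array([[.1,.09,.09],[.1,-.09,.09],[-.1,.09,.09],[-.1,-.09,.09]])
sc=lambda x,y:f(x,y,270,145);tc=lambda x,y:f(x,y-300,260,105)
ob=[(s,0,sc(45,18)),(s,1,sc(297,12)),(s,2,sc(55,198)),(s,3,sc(336,193)),(t,0,tc(47,320)),(t,1,tc(277,303)),(t,2,tc(70,583)),(t,3,tc(315,555))]
print("cab",*fit(L,ob,0,atz(s,sc(180,110),.09)[:2]))
# dock
a=.06;b=.035
L=np.array([[a,b,.01],[a,-b,.01],[-a,b,.01],[-a,-b,.01]])
sd=lambda x,y:f(x-400,y,190,235);td=lambda x,y:f(x-400,y-300,195,210)
ob=[(s,1,sd(648,90)),(s,2,sd(499,248)),(s,3,sd(623,257)),(t,0,td(555,375)),(t,1,td(648,377)),(t,2,td(552,543)),(t,3,td(645,543))]
print("dock",*fit(L,ob,0,atz(s,sd(575,170),.01)[:2]))
k=.64
for n,su,tu,z in [("tin",(502,348),(483,308),.054),("awl",(435,402),(428,350),.013),("glue",(398,296),(394,276),.16),("off",(603,333),(567,268),.019),("wax",(194,466),(260,437),.038),("cork",(260,445),(302,412),.034),("cableend",(410,238),(403,235),.15)]:
    A=[(s,np.array(su)*k),(t,np.array(tu)*k)]
    pr=[atz(d,u,z).round(3) for d,u in A]
    M=[];B=[]
    for d,u in A:
        c,v=ray(d,u);v=v/np.linalg.norm(v);Q=np.eye(3)-np.outer(v,v);M.append(Q);B.append(Q@c)
    print(n,pr,np.linalg.lstsq(np.vstack(M),np.concatenate(B),rcond=None)[0].round(3))
E
python3 fit.py
```

```text
cab [ 0.71378279 -0.31262287 -0.32017526] [[ 0.2 -0.5]
 [-0.3  0.3]
 [ 0.1  0.2]
 [ 0.3  0.9]
 [-1.9  0.4]
 [ 0.5 -0.7]
 [-0.4 -0.7]
 [ 0.4  0.2]]
dock [ 0.44916319  0.04346341 -0.40877973] [[ 0.8 -1.1]
 [-1.1  0.8]
 [-0.4  1.1]
 [-0.5  0.1]
 [ 0.2 -0.5]
 [ 0.1 -0.2]
 [ 1.1 -0.5]]
tin [array([ 0.484, -0.266,  0.054]), array([ 0.479, -0.262,  0.054])] [ 0.478 -0.261  0.062]
awl [array([ 0.433, -0.112,  0.013]), array([ 0.448, -0.111,  0.013])] [ 0.45  -0.116 -0.011]
glue [array([ 0.577, -0.088,  0.16 ]), array([ 0.605, -0.094,  0.16 ])] [ 0.614 -0.099  0.125]
off [array([ 0.484, -0.496,  0.019]), array([ 0.491, -0.496,  0.019])] [ 0.492 -0.501  0.01 ]
wax [array([0.419, 0.313, 0.038]), array([0.419, 0.314, 0.038])] [0.42  0.314 0.037]
cork [array([0.428, 0.205, 0.034]), array([0.433, 0.209, 0.034])] [0.434 0.208 0.025]
cableend [array([ 0.752, -0.169,  0.15 ]), array([ 0.686, -0.152,  0.15 ])] [ 0.666 -0.141  0.217]
```

Request:
drive_tool(rows=[[0,0,0,3.2,-4.2,0.7,8.54],[0,0,0,6.5,-8.4,1.4,8.54],[0,0,0,9.7,-12.6,2,8.54],[0,0,0,13,-16.8,2.7,8.54],[0,0,0,16.2,-21,3.4,8.54],[0,0,0,19.5,-25.2,4,8.54],[0,0,0,22.7,-29.5,4.7,8.54],[0,0,0,26,-33.7,5.5,8.54]], newtons=30)

```text
time_s: 1.1
position: [0.4761, 0.2481, 0.3004]
eef_rot: [[-0.939, 0.345, -0.0], [0.345, 0.939, -0.0], [0.0, -0.0, -1.0]]
contact_force: [1.3, 2.1, -0.0]
width: 0.999
grasp_force: 0.0
```

Request:
drive_tool(rows=[[0,0,0,0,-6,0,8.54],[0,0,0,0,-12,-1,8.54],[0,0,0,0,-18,-2,8.54],[0,0,0,0,-24,-4,8.54],[0,0,0,0,-30,-6,8.54],[0,0,0,0.3,-36,-8,8.54],[0,0,0,0.5,-42,-9,8.54],[0,0,0,0.5,-48,-10,8.54]])

```text
time_s: 2.1
position: [0.4801, -0.2323, 0.1997]
eef_rot: [[-0.939, 0.345, -0.0], [0.345, 0.939, 0.0], [0.0, 0.0, -1.0]]
contact_force: [0.8, 0.9, -0.1]
width: 0.998
grasp_force: 0.0
```

Request:
drive_tool(rows=[[0,0,0,0.1,-3.2,-3,8.54],[0,0,0,0.1,-3.2,-8,8.54],[0,0,0,0.1,-3.2,-12,8.54],[0,0,0,0.1,-3.2,-15,8.54],[0,0,0,0.1,-3.2,-17,8.54],[0,0,0,0.1,-3.2,-17,6],[0,0,0,0.1,-3.2,-17,6],[0,0,0,0.1,-3.2,-17,6]])

```text
time_s: 3.1
position: [0.4816, -0.2624, 0.0312]
eef_rot: [[-0.939, 0.345, 0.001], [0.345, 0.939, -0.001], [-0.001, -0.0, -1.0]]
contact_force: [0.7, 0.2, -0.9]
width: 0.754
grasp_force: 33.5
```

Request:
drive_tool(rows=[[0,0,0,0,0,0,6],[0,0,0,0,0,0,6]])

```text
time_s: 3.35
position: [0.4814, -0.2623, 0.0307]
eef_rot: [[-0.939, 0.345, 0.0], [0.345, 0.939, -0.0], [-0.001, -0.0, -1.0]]
contact_force: [-1.5, -0.9, -2.2]
width: 0.754
grasp_force: 33.5
```

Request:
drive_tool(rows=[[0,0,0,0,0,1,6],[0,0,0,0,0,3,6],[0,0,0,0.1,-2,4,6],[0,0,0,0.3,-5,4,6],[0,0,0,0.4,-8,4,6],[0,0,0,0.5,-11,4,6],[0,0,0,0.5,-12.4,4,6],[0,0,0,0.5,-12.4,3,6]])

```text
time_s: 4.35
position: [0.4864, -0.3867, 0.0607]
eef_rot: [[-0.938, 0.345, 0.001], [0.345, 0.938, -0.001], [-0.001, -0.0, -1.0]]
contact_force: [0.9, -0.1, -2.3]
width: 0.754
grasp_force: 33.8
```

Request:
drive_tool(rows=[[0,0,0,0,0,-1.5,6],[0,0,0,0,0,-2.5,6],[0,0,0,0,0,-2.9,6],[0,0,0,0,0,-3,6],[0,0,0,0,0,-3,8.2],[0,0,0,0,0,-3,8.2],[0,0,0,0,0,-3,8.2],[0,0,0,0,0,-1,8.2]])

```text
time_s: 5.35
position: [0.4859, -0.3859, 0.0501]
eef_rot: [[-0.939, 0.345, -0.002], [0.345, 0.939, 0.002], [0.002, 0.001, -1.0]]
contact_force: [0.6, -0.0, 0.9]
width: 0.957
grasp_force: 0.0
```

Request:
drive_tool(rows=[[0,0,0,0,0,4,8.2],[0,0,0,0,0,8,8.2],[0,0,0,0,3,11,8.2],[0,0,0,0,8,12,8.2],[0,0,0,0,12,12,5],[0,0,0,0,15,12,5]])

```text
time_s: 6.1
position: [0.4863, -0.2347, 0.1721]
eef_rot: [[-0.939, 0.344, 0.002], [0.344, 0.939, -0.001], [-0.002, -0.0, -1.0]]
contact_force: [-0.1, 0.1, -0.9]
width: 0.586
grasp_force: 0.0
```

```bash
python3 - <<'E'
from h import *
d={n:vision.get_image(n) for n in("scene","top")}
for n in d:np.savez(f"pics/{n}1.npz",**d[n])
s,t=d["scene"]["img"],d["top"]["img"]
cv2.imwrite("pics/m2.png",np.hstack([crop(s,270,150,100,150,4),crop(t,260,105,100,150,4)]))
print(bot.read_state()["position"])
E
```

```text
[ 0.48623568 -0.23392036  0.17191532]
```

View pics/m2.png

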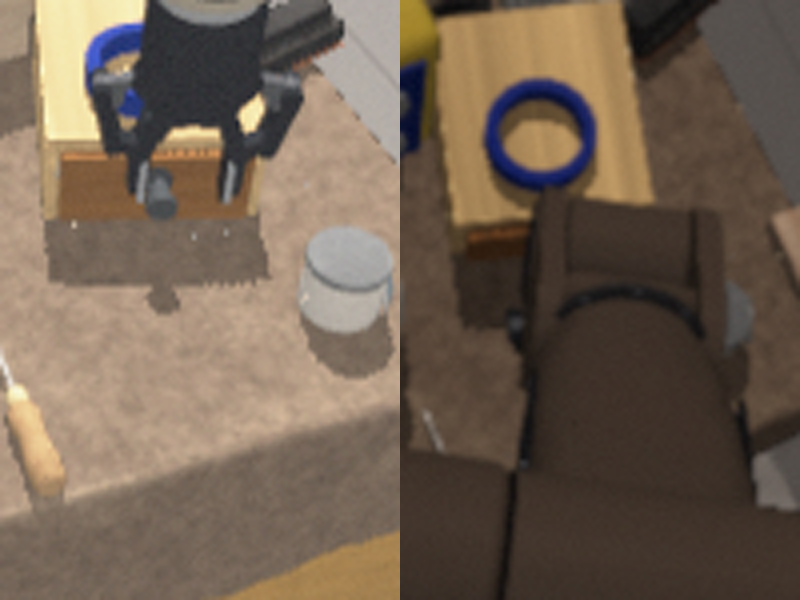

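Tin (right, ~(348,270) in the left crop) stands upright clear of the path; the pull head is at about (163,200).

```bash
python3 - <<'E'
from h import *
s=dict(np.load("pics/scene1.npz"))
ps=-.3202;X=np.array([np.cos(ps),np.sin(ps)]);c=np.array([.7138,-.3126])
for k in(-.148,-.139,-.111):
    P=[*(c+k*X),.058];q=proj(s,P)[0];print(k,np.round(P,4),(q-[270,150]+.5)*4)
print(atz(s,(270+163/4-.5,150+201/4-.5),.058), atz(s,(270+348/4-.5,150+258/4-.5),.054))
E
```

```text
-0.148 [ 0.5733 -0.266   0.058 ] [159.64450328 209.55564316]
-0.139 [ 0.5819 -0.2688  0.058 ] [158.58354504 201.63557001]
-0.111 [ 0.6084 -0.2777  0.058 ] [155.36056315 177.57594973]
[ 0.58141614 -0.27246059  0.058     ] [ 0.48250227 -0.38273539  0.054     ]
```

Request:
drive_tool(rows=[[0,0,0.3,4,-1.5,0,5],[0,0,0.3,9.2,-3.6,0,5],[0,0,0.3,9.2,-3.6,-4,5],[0,0,0.3,9.2,-3.6,-8,5],[0,0,0.3,9.2,-3.6,-11,5],[0,0,0.3,9.2,-3.6,-11.9,5],[0,0,0.3,9.2,-3.6,-11.9,2],[0,0,0.3,9.2,-3.6,-11.9,2]], newtons=25)

```text
time_s: 7.2
position: [0.5792, -0.27, 0.0527]
eef_rot: [[-0.949, 0.316, 0.001], [0.316, 0.949, 0.003], [-0.0, 0.003, -1.0]]
contact_force: [6.9, 17.9, -3.3]
width: 0.294
grasp_force: 26.1
```

Request:
drive_tool(rows=[[0,0,0,0,0,0,2],[0,0,0,0,0,0,2]])

```text
time_s: 7.45
position: [0.5792, -0.27, 0.0527]
eef_rot: [[-0.949, 0.315, 0.001], [0.315, 0.949, 0.002], [-0.0, 0.003, -1.0]]
contact_force: [5.4, 17.1, -2.0]
width: 0.287
grasp_force: 25.9
```

Request:
drive_tool(rows=[[0,0,0,0.05,0.15,0,2],[0,0,0,0.05,0.15,0,2],[0,0,0,0.05,0.15,0,2]])

```text
time_s: 7.82
position: [0.5793, -0.2698, 0.0527]
eef_rot: [[-0.949, 0.315, 0.001], [0.315, 0.949, 0.001], [-0.001, 0.001, -1.0]]
contact_force: [2.0, 9.7, -1.3]
width: 0.287
grasp_force: 25.8
```

Request:
drive_tool(rows=[[0,0,0,-0.5,0.16,0,2],[0,0,0,-1.5,0.5,0,2],[0,0,0,-2.8,0.93,0,2],[0,0,0,-4.1,1.36,0,2],[0,0,0,-5.4,1.79,0,2],[0,0,0,-6.7,2.22,0,2],[0,0,0,-8,2.65,0,2]])

```text
time_s: 8.7
position: [0.4989, -0.2445, 0.0525]
eef_rot: [[-0.949, 0.315, 0.002], [0.315, 0.949, -0.001], [-0.003, -0.001, -1.0]]
contact_force: [1.7, 1.2, 7.1]
width: 0.29
grasp_force: 26.3
```

Request:
drive_tool(rows=[[0,0,0,-1.3,0.43,0,2],[0,0,0,-2.6,0.86,0,2],[0,0,0,-3.8,1.26,0,2],[0,0,0,-4.6,1.53,0,2],[0,0,0,-5.1,1.7,0,2],[0,0,0,-5.4,1.8,0,2],[0,0,0,-5.6,1.86,0,2],[0,0,0,-5.6,1.86,0,2]])

```text
time_s: 9.7
position: [0.4477, -0.2285, 0.0529]
eef_rot: [[-0.949, 0.315, 0.012], [0.315, 0.949, -0.008], [-0.014, -0.003, -1.0]]
contact_force: [26.2, -1.3, -5.0]
width: 0.292
grasp_force: 25.5
```

Request:
drive_tool(rows=[[0,0,0,0.2,0,0,5],[0,0,0,0.2,0,0,5],[0,0,0,0.2,0,0.5,5],[0,0,0,0.2,0,4,5],[0,0,0,0.2,0,9,5],[0,0,0,0.2,0,14,5],[0,0,0,0.2,3,18,5],[0,0,0,0.2,9,20,5]])

```text
time_s: 10.7
position: [0.4449, -0.1366, 0.2533]
eef_rot: [[-0.948, 0.318, 0.003], [0.318, 0.948, -0.001], [-0.003, -0.0, -1.0]]
contact_force: [1.7, 0.8, 0.2]
width: 0.583
grasp_force: 0.0
```

Request:
drive_tool(rows=[[0,0,0,0.2,6,0,5],[0,0,0,0.4,12,0,5],[0,0,0,0.6,18,0,5],[0,0,0,0.8,24,0,5],[0,0,0,1,30,0,5],[0,0,0,1,36,0,5]])

```text
time_s: 11.45
position: [0.4543, 0.2254, 0.2515]
eef_rot: [[-0.949, 0.315, 0.0], [0.315, 0.949, -0.0], [-0.0, 0.0, -1.0]]
contact_force: [0.7, -0.6, -0.3]
width: 0.584
grasp_force: 0.0
```

```bash
python3 - <<'E'
from h import *
d={n:vision.get_image(n) for n in("scene","top")}
for n in d:np.savez(f"pics/{n}2.npz",**d[n])
s,t=d["scene"]["img"],d["top"]["img"]
cv2.imwrite("pics/m3.png",np.hstack([np.vstack([crop(s,270,145),crop(s,270,200)]),np.vstack([crop(t,260,135),crop(t,195,210)])]))
print(bot.read_state()["position"])
E
```

```text
[0.45397048 0.22775341 0.25119048]
```

View pics/m3.png

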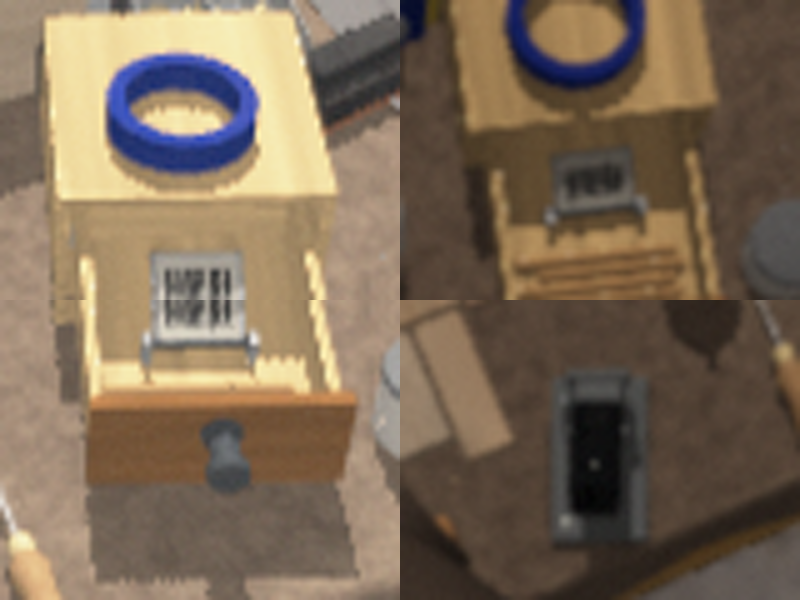

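```bash
python3 - <<'E'
from h import *
s=np.load("pics/scene2.npz")["img"];t=np.load("pics/top2.npz")["img"]
g=lambda im,c,r:crop(im,c,r,33,33,12)
cv2.imwrite("pics/m4.png",np.hstack([g(s,292,190),g(t,283,159)]))
E
```

```text
(no output)
```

View pics/m4.png

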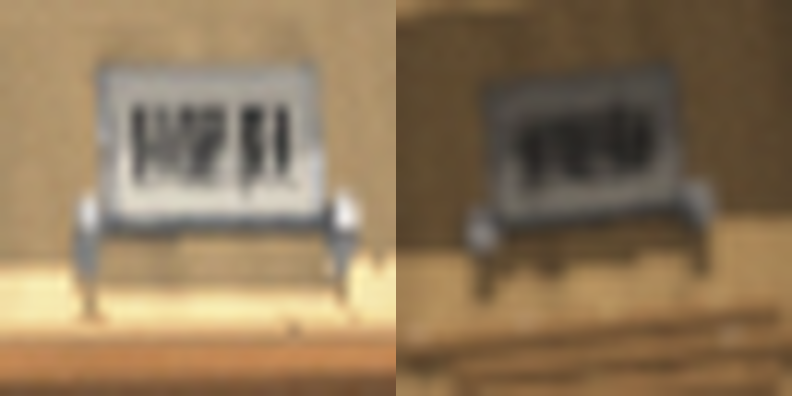

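Left crop: card holder corners about (98,66), (318,64), (327,220), (100,225). Right crop: (484,85), (674,65), (684,205), (494,225).

```bash
cat > card.py <<'E'
from h import *
from scipy.optimize import least_squares
s=dict(np.load("pics/scene2.npz"));t=dict(np.load("pics/top2.npz"))
ps=-.3202;c=np.array([.7138,-.3126,0])
def frame(q):
    R=np.array([[np.cos(ps),-np.sin(ps),0],[np.sin(ps),np.cos(ps),0],[0,0,1]])
    a=q[3];z=np.array([-np.cos(a),0,np.sin(a)]);y=np.array([0,-1,0.]) ;x=np.cross(y,z)
    if x[2]<0:y=-y;x=-x
    return c+R@q[:3],R@np.c_[x,y,z]
A=[(98,66),(318,64),(327,221),(100,226)];B=[(88,85),(278,65),(288,205),(98,225)]
A=(np.array(A)+.5)/12-.5+[292,190];B=(np.array(B)+.5)/12-.5+[283,159]
def e(q,o=0):
    p,R=frame(q);h=.02+q[4];w=.026+q[4]
    v=-R[:,1] if (R[:,1]@[0,1,0])>0 else R[:,1]   # image right
    X=[p+R[:,0]*i*h+v*j*w for i,j in((1,-1),(1,1),(-1,1),(-1,-1))]
    r=np.concatenate([(proj(s,X)-A).ravel(),(proj(t,X)-B).ravel()])
    return r
for fixed in (0,1):
    pri=lambda q:np.concatenate([e(q),(q[:3]-[-.136,0,.045])/np.array([.003,.002,.002])*fixed])
    r=least_squares(pri,[-.136,0,.045,.9,.002]);q=r.x
    print(q.round(4),np.degrees(q[3]).round(1),np.abs(e(q)).max().round(2),e(q).round(1))
    p,R=frame(q);print(p.round(4),R.round(3).tolist())
E
python3 card.py; sed -n 1,1p /dev/null
```

```text
[-1.339e-01 -1.000e-03  4.590e-02  1.090e+00  2.900e-03] 62.5 0.4 [ 0.  -0.2 -0.4 -0.1 -0.4  0.3  0.4 -0.   0.2 -0.4  0.1 -0.2 -0.   0.4
  0.2  0.2]
[ 0.5864 -0.2714  0.0459] [[0.842, 0.315, -0.439], [-0.279, 0.949, 0.146], [0.462, 0.0, 0.887]]
[-1.3420e-01 -8.0000e-04  4.5600e-02  1.0862e+00  2.9000e-03] 62.2 0.48 [-0.  -0.1 -0.5  0.  -0.5  0.5  0.3  0.1  0.1 -0.2 -0.  -0.1 -0.1  0.5
  0.1  0.3]
[ 0.5862 -0.2711  0.0456] [[0.84, 0.315, -0.442], [-0.279, 0.949, 0.147], [0.466, 0.0, 0.885]]
```

```bash
python3 - <<'E'
from h import *
s=dict(np.load("pics/scene1.npz"));t=dict(np.load("pics/top1.npz"))
for z in(.457,.667):
    P=[.666,-.141,z];print(z,proj(s,P)/.64,proj(t,P)/.64)
for z in(.3,.4,.5):
    print(z,[atz(t,(260+(x-400)/4,105+y/4),z).round(3) for x,y in((545,190),(720,210),(528,260),(740,380))])
E
```

```text
0.457 [[408.68592824 115.94103042]] [[404.85209241 191.01947195]]
0.667 [[407.21641739 -35.37236256]] [[407.58176717 136.84290121]]
0.3 [array([ 0.585, -0.235,  0.3  ]), array([ 0.515, -0.352,  0.3  ]), array([ 0.539, -0.198,  0.3  ]), array([ 0.388, -0.304,  0.3  ])]
0.4 [array([ 0.559, -0.211,  0.4  ]), array([ 0.494, -0.319,  0.4  ]), array([ 0.516, -0.177,  0.4  ]), array([ 0.377, -0.276,  0.4  ])]
0.5 [array([ 0.532, -0.187,  0.5  ]), array([ 0.473, -0.287,  0.5  ]), array([ 0.493, -0.156,  0.5  ]), array([ 0.365, -0.247,  0.5  ])]
```

```bash
cat > dock.py <<'E'
from h import *
from scipy.optimize import minimize
D=[]
for n,(c,r) in(("scene",(190,235)),("top",(195,210))):
    d=dict(np.load(f"pics/{n}0.npz"));g=d["img"].max(2)
    m=np.zeros(g.shape,np.uint8);sub=(g<55).astype(np.uint8);
    k,l,st,ce=cv2.connectedComponentsWithStats(sub)
    box=[i for i in range(1,k) if c+10<ce[i][0]<c+70 and r+5<ce[i][1]<r+55];i=max(box,key=lambda i:st[i][4])
    m=(l==i).astype(float);print(n,st[i],ce[i]);D.append((d,m))
w=np.sqrt(.5)
C=np.array([[a*.06,b*.017,e*.015] for a in(-1,1) for b in(-1,1) for e in(-1,1)])
def scan(q):
    X=C@np.array([[w,0,-w],[0,1,0],[w,0,w]])+[0,0,.078]
    c,s=np.cos(q[2]),np.sin(q[2]);return X@np.array([[c,s,0],[-s,c,0],[0,0,1]])+[q[0],q[1],0]
def cost(q,ret=0):
    tot=0;o=[]
    for d,m in D:
        h=cv2.convexHull(proj(d,scan(q)).astype(np.float32))
        K=8;im=np.zeros((m.shape[0],m.shape[1]),np.float32)
        ys,xs=slice(205,300),slice(185,280)
        big=np.zeros((95*K,95*K),np.uint8);cv2.fillConvexPoly(big,np.round(((h-[185,205])+.5)*K).astype(np.int32),1)
        a=cv2.resize(big.astype(np.float32),(95,95),interpolation=cv2.INTER_AREA)
        b=m[ys,xs];o.append((a.sum(),b.sum(),np.abs(a-b).sum()));tot+=np.abs(a-b).sum()
    return o if ret else tot
q0=[.449,.0435,-.409]
r=minimize(cost,q0,method="Nelder-Mead",options=dict(initial_simplex=[q0,[.454,.0435,-.409],[.449,.0485,-.409],[.449,.0435,-.35]]))
print(r.x.round(4),r.fun,cost(q0),cost(r.x,1))
E
python3 dock.py
```

```text
scene [213 246  18  16 227] [221.50660793 253.7092511 ]
top [ 156  199  223  102 2049] [249.41825281 254.95217179]
[ 0.445   0.0472 -0.3046] 1074.75 1111.96875 [(np.float32(282.35938), np.float64(227.0), np.float64(69.796875)), (np.float32(290.45312), np.float64(1226.0), np.float64(1004.953125))]
```

```bash
python3 - <<'E'
import re
s=open('dock.py').read()
s=s.replace('sub=(g<55).astype(np.uint8);','sub=(g<(55 if n=="scene" else 42)).astype(np.uint8);sub[:r]=0;sub[r+60:]=0;sub[:,:c]=0;sub[:,c+55:]=0;')
open('dock.py','w').write(s)
E
python3 dock.py; python3 - <<'E'
import numpy as np
t=np.load("pics/top0.npz")["img"].max(2)
print(t[228:258:2,224:248])
E
```

```text
scene [213 246  18  16 227] [221.50660793 253.7092511 ]
top [229 230  13  30 298] [234.54362416 242.91610738]
[ 0.4471  0.046  -0.3136] 164.203125 200.5 [(np.float32(282.10938), np.float64(227.0), np.float64(56.734375)), (np.float32(288.25), np.float64(298.0), np.float64(107.46875))]
[[ 82  79  76  79  68  62  71  80  80  80  79  79  79  80  72  56  66  72
   72  72  64  67  72  74]
 [ 80  75  77  83  67  46  39  38  37  37  39  37  36  37  41  42  57  64
   72  71  66  68  72  75]
 [ 82  78  75  62  43  27  16  16  15  18  17  20  16  12  14  24  38  50
   65  71  68  71  79  78]
 [ 74  72  73  63  44  28  16  14  16  18  19  15  13  14  14  27  39  45
   62  69  69  74  78  80]
 [ 72  70  75  69  55  32  15  14  13  14  13  13  14  11  15  44  49  48
   62  70  62  72  80  81]
 [ 68  69  75  71  49  22  13  15  16  14  13  13  15  15  15  28  38  41
   52  64  65  70  75  79]
 [ 71  71  76  74  54  27  13  15  15  13  14  12  16  13  18  30  40  42
   49  62  67  73  80  81]
 [ 75  69  73  75  56  26  16  15  19  51  44  17  13  14  15  30  41  40
   45  58  67  75  81  77]
 [ 69  69  74  74  53  23  13  14  17  18  17  16  13  10  16  32  40  56
   70  71  70  79  83  83]
 [ 71  70  74  74  51  23  15  13  14  13  13  11  14  10  16  32  43  64
   77  73  72  77  81  80]
 [ 71  71  74  73  52  17   9   8   7   9   9   7   4   7  16  33  43  63
   75  73  68  73  76  80]
 [ 71  70  74  74  55  27  11  11   8   9   7   6   6   7  18  34  43  63
   73  72  66  72  77  77]
 [ 70  69  74  80  72  50  26  19  18  18  13  15  16  18  28  39  42  64
   75  73  68  74  78  77]
 [ 71  71  79 118 121  91  74  57  42  41  39  38  41  39  42  41  43  63
   76  73  64  72  80  79]
 [ 76  71  73  80  77  74  74  60  42  40  41  42  42  42  40  39  43  65
   77  74  68  73  80  81]]
```

```bash
cat >> dock.py <<'E'
from scipy.optimize import least_squares
t=D[1][0];s=D[0][0]
def res(q,show=0):
    h=cv2.convexHull(proj(t,scan(q)).astype(np.float32))[:,0];K=16
    big=np.zeros((95*K,95*K),np.uint8);cv2.fillConvexPoly(big,np.round((h-[185,205]+.5)*K).astype(np.int32),1)
    o=[]
    for row in(236,243,249):
        x=np.where(big[int((row-205+.5)*K)])[0];o+=[(x.min()/K-.5+185-228.6),(x.max()/K-.5+185-239.0)]
    o.append(h[:,1].max()-253.2);o.append(.5*(h[:,1].min()-229.7))
    return np.array(o)
def base(q):
    L=np.array([[.06,.035,.01],[.06,-.035,.01],[-.06,.035,.01],[-.06,-.035,.01]])
    c,n=np.cos(q[2]),np.sin(q[2]);X=L@np.array([[c,n,0],[-n,c,0],[0,0,1]])+[q[0],q[1],0]
    f=lambda x,y,c,r:np.array(((x+.5)/5-.5+c,(y+.5)/5-.5+r))
    sd=lambda x,y:f(x-400,y,190,235);td=lambda x,y:f(x-400,y-300,195,210)
    T=proj(t,X);S=proj(s,X)
    return np.concatenate([T[0]-td(555,375),T[1]-td(648,377),T[2]-td(552,543),T[3]-td(645,543),S[1]-sd(648,90),S[2]-sd(499,248),S[3]-sd(623,257)])
for nm,fn in(("scan",res),("base",base),("both",lambda q:np.r_[res(q),.7*base(q)])):
    r=least_squares(fn,[.449,.0435,-.40],diff_step=.01,x_scale=[.01,.01,.1],loss="soft_l1");print(nm,r.x.round(4),fn(r.x).round(1))
E
python3 dock.py
```

```text
scene [213 246  18  16 227] [221.50660793 253.7092511 ]
top [229 230  13  30 298] [234.54362416 242.91610738]
[ 0.4471  0.046  -0.3136] 164.203125 200.5 [(np.float32(282.10938), np.float64(227.0), np.float64(56.734375)), (np.float32(288.25), np.float64(298.0), np.float64(107.46875))]
scan [ 0.4476  0.045  -0.3991] [ 0.2  0.  -0.1 -0.1 -0.1 -0.1  0.4 -2.2]
base [ 0.4492  0.0435 -0.4088] [-0.5  0.1  0.2 -0.5  0.1 -0.2  1.1 -0.5  0.8 -1.1 -1.1  0.8 -0.4  1.1]
both [ 0.4489  0.0441 -0.4015] [ 0.3  0.1 -0.   0.1 -0.   0.  -0.  -2.4 -0.5  0.2 -0.  -0.3  0.  -0.
  0.7 -0.3  0.3 -0.7 -0.8  0.7 -0.3  0.8]
```

Request:
drive_tool(rows=[[0,0,-0.78,-0.3,-5,0,5.2],[0,0,-0.78,-0.6,-10,-2,5.2],[0,0,-0.78,-1,-15,-4,5.2],[0,0,-0.78,-1.03,-18.15,-7,5.2],[0,0,-0.78,-1.03,-18.15,-10,5.2],[0,0,-0.78,-1.03,-18.15,-13,5.2],[0,0,-0.78,-1.03,-18.15,-15.5,5.2],[0,0,-0.78,-1.03,-18.15,-17,5.2]], newtons=30)

```text
time_s: 12.55
position: [0.4438, 0.0415, 0.0803]
eef_rot: [[-0.92, 0.392, -0.001], [0.392, 0.92, 0.0], [0.001, -0.001, -1.0]]
contact_force: [0.4, -0.1, 0.5]
width: 0.608
grasp_force: 0.0
```

Request:
drive_tool(rows=[[0,0,0,0,0,0,2.8],[0,0,0,0,0,0,2.8],[0,0,0,0,0,0,2.8]])

```text
time_s: 12.92
position: [0.4447, 0.042, 0.0818]
eef_rot: [[-0.92, 0.391, 0.001], [0.391, 0.92, -0.0], [-0.001, 0.0, -1.0]]
contact_force: [0.2, 0.1, -1.1]
width: 0.394
grasp_force: 30.9
```

Request:
drive_tool(rows=[[0,0,0,0,0,0,2.8],[0,0,0,0,0,0.6,2.8],[0,0,0,0,0,2,2.8],[0,0,0,0,0,4,2.8],[0,0,0,0,0,7,2.8],[0,0,0,0,0,10,2.8],[0,0,0,0,0,13,2.8],[0,0,0,0,0,14,2.8]], newtons=45)

```text
time_s: 13.92
position: [0.4448, 0.0422, 0.2227]
eef_rot: [[-0.92, 0.391, 0.003], [0.391, 0.92, -0.0], [-0.003, 0.001, -1.0]]
contact_force: [-0.3, -0.0, -1.6]
width: 0.396
grasp_force: 50.1
```

```bash
cat > plan.py <<'E'
from h import *
from scipy.spatial.transform import Rotation as Ro
Rd=lambda a:Ro.from_rotvec(a)
st=bot.read_state();T=st["position"];R=st["eef_rot"]
# grip point & beam in tool frame from dock grasp (tool down, y at dock y)
Rdock=np.array([[-.920,.391,0],[.391,.92,0],[0,0,-1]])
g=Rdock.T@np.array([-.0024,.001,.0019])
bd=Rdock.T@(np.array([.92,-.391,-1])/np.sqrt(2))
p=np.array([.5863,-.2712,.0457]);n=np.array([-.441,.147,.8854]);n/=np.linalg.norm(n)
yc=np.array([.3147,.9492,0])
b=-n;zc=np.cross(b,yc)
# target: beam=b, tool y = yc
yt=Rdock.T@np.array([.391,.92,0]);zt=np.cross(bd,yt)
Rt=np.c_[b,yc,zc]@np.linalg.inv(np.c_[bd,yt,zt])
Tt=p+.148*n-Rt@g
rv=Ro.from_matrix(Rt@R.T).as_rotvec(degrees=True)/6
print("now",T.round(4),"target",Tt.round(4),"turn",rv.round(2),"shift cm",((Tt-T)*100).round(2))
N=T+R@g+.148*R@bd;print("focus",N.round(4),"err mm",((N-p)*1000).round(1),"ang",np.degrees(np.arccos(R@bd@-n)).round(2))
E
python3 plan.py; python3 -c "
from rig import bot;s=bot.read_state();print(s['contact_force'].round(1),s['width'],s['grasp_force'])"
```

```text
now [0.4448 0.0422 0.2227] target [ 0.5229 -0.25    0.1742] turn [1.01 2.72 0.77] shift cm [  7.81 -29.22  -4.86]
focus [0.5389 0.0022 0.1203] err mm [-47.4 273.4  74.6] ang 17.69
[-0.3 -0.  -1.6] 0.3962972710248123 50.1482355594635
```

Request:
drive_tool(rows=[[0,0,0,0,-2,0,2.8],[0,0,0,0,-6,0.5,2.8],[0,0,0,0,-10,1,2.8],[0,0,0,0,-14,1,2.8],[0,0,0.2,0,-18,1,2.8],[0,0,0.4,0,-22,1,2.8],[0,0,0.6,0,-26,1,2.8],[0,0,0.77,0,-28,1,2.8]])

```text
time_s: 14.92
position: [0.4441, -0.2395, 0.2302]
eef_rot: [[-0.949, 0.317, -0.001], [0.317, 0.949, 0.001], [0.001, 0.0, -1.0]]
contact_force: [0.4, -0.4, -1.3]
width: 0.392
grasp_force: 50.1
```

```bash
python3 plan.py
```

```text
now [ 0.4441 -0.2395  0.2302] target [ 0.5229 -0.25    0.1742] turn [0.9  2.72 0.02] shift cm [ 7.87 -1.05 -5.61]
focus [ 0.5408 -0.2718  0.1273] err mm [-45.5  -0.6  81.6] ang 17.28
```

Request:
drive_tool(rows=[[0.1,0.4,0,1,-0.1,0,2.8],[0.3,0.9,0,2.5,-0.3,0,2.8],[0.5,1.5,0,4,-0.5,-0.5,2.8],[0.7,2.1,0,5.5,-0.7,-1.5,2.8],[0.85,2.5,0,6.8,-0.9,-3,2.8],[0.9,2.72,0,7.6,-1,-4.5,2.8],[0.9,2.72,0,7.87,-1.05,-5.3,2.8],[0.9,2.72,0,7.87,-1.05,-5.6,2.8]])

```text
time_s: 15.92
position: [0.5229, -0.2482, 0.1745]
eef_rot: [[-0.906, 0.316, -0.281], [0.302, 0.949, 0.093], [0.296, -0.0, -0.955]]
contact_force: [0.4, 0.0, -1.5]
width: 0.387
grasp_force: 50.2
```

```bash
python3 plan.py;python3 - <<'E'
from h import *
d={n:vision.get_image(n) for n in("scene","top")}
for n in d:np.savez(f"pics/{n}3.npz",**d[n])
s,t=d["scene"]["img"],d["top"]["img"]
cv2.imwrite("pics/m5.png",np.hstack([crop(s,260,120,100,150,4),crop(t,230,80,100,150,4)]))
E
```

```text
now [ 0.5229 -0.2482  0.1745] target [ 0.5229 -0.25    0.1742] turn [0.   0.01 0.01] shift cm [-0.   -0.18 -0.04]
focus [ 0.5864 -0.2695  0.0462] err mm [0.1 1.7 0.5] ang 1.54
```

View pics/m5.png

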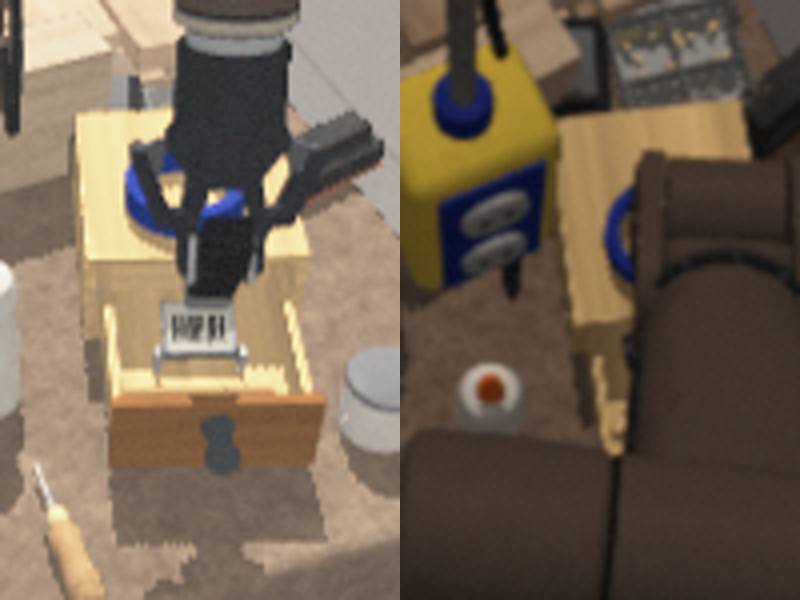

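The scanner is held above the card, nose near (212,297) in the left crop and card at (198,328). I check that against the predicted nose.

```bash
cat >> plan.py <<'E'
d=dict(np.load("pics/scene3.npz"))
f=lambda P:((proj(d,P)-[260,120]+.5)*4).round(0).tolist()
G=T+R@g;B=R@bd;Z=R@zt;Y=R@yt
print("nose",f(G+.068*B),"card",f(p),"corners",f([G+.068*B+i*.017*Y+j*.015*Z for i in(1,-1) for j in(-1,1)]),"top end",f([G-.052*B+i*.017*Y+j*.015*Z for i in(1,-1) for j in(-1,1)]))
E
python3 plan.py; python3 - <<'E'
import numpy as np
s=np.load("pics/scene3.npz")["img"].max(2)
print(s[174:200:2,300:326])
E
```

```text
now [ 0.5228 -0.2483  0.1752] target [ 0.5229 -0.25    0.1742] turn [0.01 0.02 0.01] shift cm [ 0.   -0.17 -0.11]
focus [ 0.5865 -0.2696  0.047 ] err mm [0.2 1.6 1.3] ang 1.54
nose [[208.0, 295.0]] card [[198.0, 328.0]] corners [[186.0, 314.0], [185.0, 276.0], [232.0, 314.0], [230.0, 276.0]] top end [[206.0, 257.0], [204.0, 215.0], [257.0, 257.0], [254.0, 215.0]]
[[ 55  56  54  59  52  53  54  56  55  60 116 121  76  70  72  71  70  68
   70  69  63  62  48  49  51  57]
 [ 71  68  58  49  55  56  56  56  55  84  92  46  38  41  43  39  39  39
   45  38  41  44  37  50  54  54]
 [115 117 120 113  64  53  56  76  83  53  36  41  43  39  38  38  37  38
   39  36  38  43  41  52  57  52]
 [169 172 171 175  81  55  54 124 146  81  46  34  42  40  45  41  42  43
   41  41  42  39  44  63  76  59]
 [214 177 169 161  71  59  55 137 147  64  43  40  37  42  40  41  39  41
   35  42  40  40  44  50  53  56]
 [228 230 230 192  82  56  59 139 140  66  40  34  40  41  37  38  36  35
   38  35  41  39  51 115  70  63]
 [184 183 182 185  94  58  71 142 129  61  42  38  38  41  35  38  31  34
   39  36  43  39  90 121  68  54]
 [187 189 188 188 153  86  82 143 128  59  44  46  44  43  39  38  35  33
   37  40  42  54 140 124 108 139]
 [187 187 189 187 191 170 122 128  93  47  41  36  40  35  38  35  39  40
   40  51 123 105 142 162 177 179]
 [183 180 179 180 184 164 108  45  40  37  38  39  41  40  36  39  38  35
   49 151 179 185 183 179 181 181]
 [171 166 169 172 175 175 110  86  75  70  71  67  73  73  74  72  70  67
  139 178 182 184 184 176 181 179]
 [143 163 170 168 169 166 131 108 104 105 108 105 106 106 104 103 114 130
  159 182 183 184 185 183 180 179]
 [153 171 180 156 166 161 166 155 158 153 157 176 147 150 163 150 174 161
  166 184 181 183 185 180 178 180]]
```

Request:
drive_tool(rows=[[0,0,0,0,-0.15,-0.1,2.8],[0,0,0,0,-0.15,-0.1,2.8],[0,0,0,0,-0.15,-0.1,2.8],[0,0,0,0,-0.15,-0.1,2.8],[0,0,0,0,-0.15,-0.1,2.8],[0,0,0,0,-0.15,-0.1,2.8],[0,0,0,0,-0.15,-0.1,2.8],[0,0,0,0,-0.15,-0.1,2.8]])

```text
time_s: 17.02
position: [0.5232, -0.2499, 0.1741]
eef_rot: [[-0.906, 0.316, -0.281], [0.302, 0.949, 0.093], [0.296, -0.0, -0.955]]
contact_force: [0.1, 0.3, -1.9]
width: 0.393
grasp_force: 50.2
```

Request:
drive_tool(rows=[[0,0,0,0,0,0,2.8],[0,0,0,0,0,0,2.8],[0,0,0,0,0,0,2.8],[0,0,0,0,0,0,2.8],[0,0,0,0,0,0,2.8],[0,0,0,0,0,0,2.8],[0,0,0,0,0,0,2.8],[0,0,0,0,0,0,2.8]])

```text
time_s: 18.02
position: [0.5232, -0.2499, 0.1741]
eef_rot: [[-0.906, 0.316, -0.281], [0.302, 0.949, 0.093], [0.296, -0.0, -0.955]]
contact_force: [-0.3, 0.0, -0.5]
width: 0.391
grasp_force: 50.2
```

Request:
drive_tool(rows=[[0,0,0,0,0,0,2.8],[0,0,0,0,0,0,2.8],[0,0,0,0,0,0,2.8],[0,0,0,0,0,0,2.8],[0,0,0,0,0,0,2.8],[0,0,0,0,0,0,2.8],[0,0,0,0,0,0,2.8],[0,0,0,0,0,0,2.8]])

```text
time_s: 19.02
position: [0.5233, -0.2499, 0.1741]
eef_rot: [[-0.906, 0.316, -0.281], [0.302, 0.949, 0.093], [0.296, -0.0, -0.955]]
contact_force: [0.4, -0.2, -1.6]
width: 0.393
grasp_force: 50.2
```

```bash
python3 plan.py|head -2
```

```text
now [ 0.5233 -0.2499  0.1741] target [ 0.5229 -0.25    0.1742] turn [0.01 0.01 0.01] shift cm [-0.04 -0.02  0.01]
focus [ 0.5869 -0.2711  0.0458] err mm [0.6 0.1 0.1] ang 1.54
```

Request:
drive_tool(rows=[[0,0,0,-0.2,0,0.6,2.8],[0,0,0,-0.5,0.1,2,2.8],[-0.1,-0.3,0,-1.5,0.3,3.5,2.8],[-0.3,-0.9,0,-3,0.5,5,2.8],[-0.5,-1.5,0,-4.5,0.7,5.6,2.8],[-0.7,-2.1,0,-6,0.9,5.6,2.8],[-0.85,-2.55,0,-7.3,1.1,5.6,2.8],[-0.9,-2.72,0,-7.9,1.1,5.6,2.8]])

```text
time_s: 20.02
position: [0.4435, -0.2387, 0.2313]
eef_rot: [[-0.949, 0.316, 0.002], [0.316, 0.949, -0.001], [-0.002, -0.0, -1.0]]
contact_force: [0.1, 0.3, -0.4]
width: 0.395
grasp_force: 50.2
```

Request:
drive_tool(rows=[[0,0,0,0,2,0,2.8],[0,0,-0.2,0,6,0,2.8],[0,0,-0.4,0,10,0,2.8],[0,0,-0.6,0,14,0,2.8],[0,0,-0.78,0,18,0,2.8],[0,0,-0.78,0,22,0,2.8],[0,0,-0.78,0,26,0,2.8],[0,0,-0.78,0,28.1,0,2.8]])

```text
time_s: 21.02
position: [0.4441, 0.0447, 0.2303]
eef_rot: [[-0.921, 0.39, -0.001], [0.39, 0.921, 0.0], [0.001, -0.0, -1.0]]
contact_force: [0.7, -0.4, -1.7]
width: 0.393
grasp_force: 50.2
```

Request:
drive_tool(rows=[[0,0,0,0,0,-2,2.8],[0,0,0,0,0,-4,2.8],[0,0,0,0,0,-4,2.8]])

```text
time_s: 21.4
position: [0.4438, 0.043, 0.1894]
eef_rot: [[-0.92, 0.391, -0.003], [0.391, 0.92, 0.0], [0.003, -0.001, -1.0]]
contact_force: [0.1, -0.1, -1.7]
width: 0.393
grasp_force: 50.2
```

```bash
python3 - <<'E'
from rig import bot
import numpy as np
from scipy.spatial.transform import Rotation as Ro
s=bot.read_state();R=s["eef_rot"]
a=np.arctan2(.920,.391);Rd=np.array([[-np.sin(a),np.cos(a),0],[np.cos(a),np.sin(a),0],[0,0,-1]])
print(s["position"],(np.array([.4447,.042,.0818])-s["position"])*100,Ro.from_matrix(Rd@R.T).as_rotvec(degrees=True)/6)
E
```

```text
[0.44381855 0.04298556 0.18936642] [  0.08814521  -0.09855642 -10.75664214] [-0.0020023  -0.02697413  0.00367769]
```

Request:
drive_tool(rows=[[0,0,0,0.09,-0.05,-2,2.8],[0,0,0,0.09,-0.05,-4.5,2.8],[0,0,0,0.09,-0.05,-7,2.8],[0,0,0,0.09,-0.05,-8.5,2.8],[0,0,0,0.09,-0.05,-9.5,2.8],[0,0,0,0.09,-0.05,-10.2,2.8],[0,0,0,0.09,-0.05,-10.6,2.8],[0,0,0,0.09,-0.05,-10.7,2.8]])

```text
time_s: 22.4
position: [0.4453, 0.0417, 0.0832]
eef_rot: [[-0.92, 0.392, 0.0], [0.392, 0.92, 0.0], [-0.0, 0.0, -1.0]]
contact_force: [-0.2, -0.4, -2.0]
width: 0.396
grasp_force: 50.2
```

Request:
drive_tool(rows=[[0,0,0,0,0,0,2.8],[0,0,0,0,0,0,2.8]])

```text
time_s: 22.65
position: [0.4453, 0.0416, 0.0833]
eef_rot: [[-0.92, 0.392, 0.0], [0.392, 0.92, 0.0], [-0.0, 0.0, -1.0]]
contact_force: [0.6, 0.1, -1.5]
width: 0.395
grasp_force: 50.2
```

Request:
drive_tool(rows=[[0,0,0,-0.06,0.04,0,2.8],[0,0,0,-0.06,0.04,-0.1,2.8],[0,0,0,-0.06,0.04,-0.15,2.8],[0,0,0,-0.06,0.04,-0.15,2.8]])

```text
time_s: 23.15
position: [0.4446, 0.042, 0.0815]
eef_rot: [[-0.92, 0.392, -0.0], [0.392, 0.92, 0.0], [0.0, 0.0, -1.0]]
contact_force: [0.1, -0.5, -1.9]
width: 0.394
grasp_force: 50.2
```

Request:
drive_tool(rows=[[0,0,0,0,0,-0.05,2.8],[0,0,0,0,0,-0.1,2.8],[0,0,0,0,0,-0.1,2.8]])

```text
time_s: 23.52
position: [0.4446, 0.042, 0.0807]
eef_rot: [[-0.92, 0.392, 0.0], [0.392, 0.92, 0.0], [-0.0, 0.0, -1.0]]
contact_force: [-1.3, -0.8, -0.2]
width: 0.393
grasp_force: 50.6
```

Request:
drive_tool(rows=[[0,0,0,0,0,0,3.6],[0,0,0,0,0,0,4.4],[0,0,0,0,0,0,5.2],[0,0,0,0,0,0,5.2],[0,0,0,0,0,2,5.2],[0,0,0,0,0,6,5.2],[0,0,0,0,0,11,5.2],[0,0,0,0,0,16,5.2]])

```text
time_s: 24.52
position: [0.4442, 0.042, 0.2422]
eef_rot: [[-0.92, 0.392, -0.0], [0.392, 0.92, 0.0], [0.0, 0.0, -1.0]]
contact_force: [0.5, -0.3, -0.3]
width: 0.608
grasp_force: 0.0
```

Request:
drive_tool(rows=[[0,0,0,0,5,1,5.2],[0,0,0,1,10,2,5.2],[0,0,0,1,16,2,5.2],[0,0,0,1,22,2,5.2],[0,0,0,1,26,2,5.2],[0,0,0,1,26,2,5.2]])

```text
time_s: 25.28
position: [0.454, 0.3042, 0.2601]
eef_rot: [[-0.921, 0.389, -0.0], [0.389, 0.921, 0.0], [0.0, -0.0, -1.0]]
contact_force: [-0.3, -0.3, 0.7]
width: 0.606
grasp_force: 0.0
```

```bash
python3 - <<'E'
from h import *
d={n:vision.get_image(n) for n in("scene","top")}
for n in d:np.savez(f"pics/{n}4.npz",**d[n])
s,t=d["scene"]["img"],d["top"]["img"]
o=np.load("pics/scene0.npz")["img"];ot=np.load("pics/top0.npz")["img"]
m=np.vstack([np.hstack([crop(s,190,235),crop(o,190,235)]),np.hstack([crop(t,195,210),crop(s,200,140,160,120,1) if 0 else crop(s,230,135,133,100,3)[:300,:400] if 0 else cv2.resize(s[130:250,220:380,::-1],(400,300),interpolation=cv2.INTER_CUBIC)])])
cv2.imwrite("pics/m6.png",m)
def dark(im,c,r,w,h,th):
    ys,xs=np.where(im[r:r+h,c:c+w].max(2)<th);return len(xs),(xs.mean()+c).round(2),(ys.mean()+r).round(2)
print(dark(o,208,243,26,22,55),dark(s,208,243,26,22,55),dark(ot,226,226,14,32,30),dark(t,226,226,14,32,30))
E
```

```text
(227, np.float64(221.51), np.float64(253.71)) (214, np.float64(223.13), np.float64(253.66)) (218, np.float64(233.73), np.float64(241.42)) (205, np.float64(234.91), np.float64(240.89))
```

View pics/m6.png

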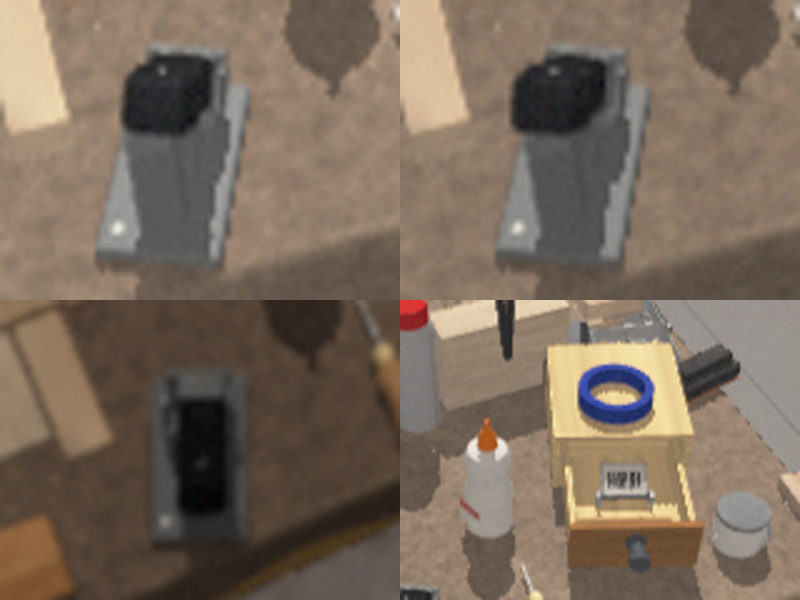

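The drawer is out and the scanner seated, but it sits about 1.2 px (roughly 3.5 mm) to the right of where it was: (172,95) against (560,95) minus 400. I'll nudge it back by closing the jaws about the original centre.

Request:
drive_tool(rows=[[0,0,0,0,-5,0,5.2],[0,0,0,-0.5,-11,0,5.2],[0,0,0,-0.8,-17,0,5.2],[0,0,0,-0.8,-22,-4,5.2],[0,0,0,-0.8,-25.5,-8,5.2],[0,0,0,-0.8,-25.7,-11,5.2],[0,0,0,-0.8,-25.7,-11,5.2],[0,0,0,-0.8,-25.7,-11,5.2]], newtons=20)

```text
time_s: 26.38
position: [0.4468, 0.0448, 0.1516]
eef_rot: [[-0.92, 0.393, 0.001], [0.393, 0.92, 0.0], [-0.001, 0.0, -1.0]]
contact_force: [-0.2, 0.2, -1.1]
width: 0.61
grasp_force: 0.0
```

Request:
drive_tool(rows=[[0,0,0,-0.09,0.02,-3,5.2],[0,0,0,-0.09,0.02,-5.5,5.2],[0,0,0,-0.09,0.02,-6.8,5.2],[0,0,0,-0.09,0.02,-6.8,4.6],[0,0,0,-0.09,0.02,-6.8,4.2],[0,0,0,-0.09,0.02,-6.8,3.8],[0,0,0,-0.09,0.02,-6.8,3.5],[0,0,0,-0.09,0.02,-6.8,3.4]])

```text
time_s: 27.38
position: [0.4459, 0.0452, 0.083]
eef_rot: [[-0.92, 0.392, 0.001], [0.392, 0.92, 0.0], [-0.001, 0.0, -1.0]]
contact_force: [-0.4, -1.6, 5.7]
width: 0.403
grasp_force: 9.2
```

Request:
drive_tool(rows=[[0,0,0,0,0,0,3.3],[0,0,0,0,0,0,3.3]])

```text
time_s: 27.62
position: [0.4459, 0.0452, 0.083]
eef_rot: [[-0.92, 0.392, 0.001], [0.392, 0.92, 0.0], [-0.001, 0.0, -1.0]]
contact_force: [-0.7, -0.5, 8.1]
width: 0.399
grasp_force: 19.3
```

Request:
drive_tool(rows=[[0,0,0,0,0,0,3.8],[0,0,0,0,0,0,4.4],[0,0,0,0,0,0,5.2],[0,0,0,0,0,0,5.2],[0,0,0,0,0,2,5.2],[0,0,0,0,0,6,5.2],[0,0,0,0,0,11,5.2],[0,0,0,0,0,16,5.2]])

```text
time_s: 28.62
position: [0.4453, 0.0453, 0.2442]
eef_rot: [[-0.92, 0.392, -0.0], [0.392, 0.92, 0.0], [0.0, 0.0, -1.0]]
contact_force: [1.1, -0.3, -0.8]
width: 0.608
grasp_force: 0.0
```

Request:
drive_tool(rows=[[0,0,0,0,5,1,5.2],[0,0,0,1,10,2,5.2],[0,0,0,1,16,2,5.2],[0,0,0,1,22,2,5.2],[0,0,0,1,26,2,5.2],[0,0,0,1,26,2,5.2]])

```text
time_s: 29.38
position: [0.4551, 0.3074, 0.2621]
eef_rot: [[-0.921, 0.389, -0.0], [0.389, 0.921, 0.0], [0.0, -0.0, -1.0]]
contact_force: [-0.8, -1.0, -0.0]
width: 0.611
grasp_force: 0.0
```

```bash
python3 - <<'E'
from h import *
d={n:vision.get_image(n) for n in("scene","top")}
s,t=d["scene"]["img"],d["top"]["img"]
o=np.load("pics/scene0.npz")["img"];ot=np.load("pics/top0.npz")["img"]
m=np.hstack([crop(s,190,235),crop(t,195,210)])
cv2.imwrite("pics/m7.png",m)
def dark(im,c,r,w,h,th):
    ys,xs=np.where(im[r:r+h,c:c+w].max(2)<th);return len(xs),(xs.mean()+c).round(2),(ys.mean()+r).round(2)
print(dark(o,208,243,26,22,55),dark(s,208,243,26,22,55),dark(ot,226,226,14,32,30),dark(t,226,226,14,32,30))
E
```

```text
(227, np.float64(221.51), np.float64(253.71)) (233, np.float64(221.83), np.float64(253.47)) (218, np.float64(233.73), np.float64(241.42)) (212, np.float64(234.02), np.float64(240.72))
```

View pics/m7.png

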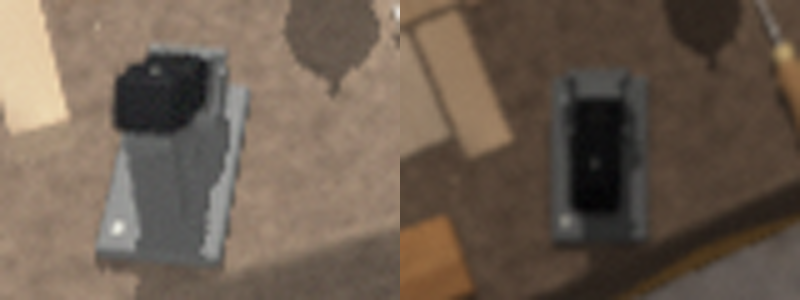

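```bash
python3 -c "
from rig import bot
print(bot.hand_in())"
```

```text
the job is handed in; nothing more can be done
None
```

I handed the job in at about 29 s: the drawer is out at its stop, the tin stands upright beside it, the card was scanned for 3 s from about 8 cm, and the scanner is back in its dock to within about 2 mm.

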